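# Bring the refill round on the spice carousel

### The job

The out-of-date container on the cork coaster needs replacing: turn the spice carousel by its tall knob handle until the fresh container of the same kind stands squarely at the front, in line with the tongue of the base. Finish with the gripper still closed on the handle, holding the turntable still so that I can take the container out. Do not touch or tip any of the containers, the fresh or the out-of-date ones.

Things in the scene. Friction and masses are not known exactly. Their poses are not given: they have to be found in the camera images.
- carousel_base: fixed wooden base of the spice carousel, a disc 224 mm across and 10 mm high. Origin: centre of the underside, on the axis of the turntable. Its own -x direction is the carousel's FRONT: there a tongue 40 mm wide with a rounded end and a steel line on it sticks out to 180 mm from the axis, roughly towards the robot.
- turntable (a joint): angle (rad) of the turntable, 0 at the start, + anticlockwise from above; turns a full turn either way, light friction (0.1 N m plus 0.15 N m per rad/s), stays where left. Disc 230 mm across, top at z = 22 mm; four steel collars (50 mm inside, 56 outside, 13 high) 90 degrees apart, centred 78 mm from the axis: one empty, three each with a container standing loose in it, with 2 to 5 mm of play.
- handle: upright round wooden knob, 22 mm across and 42 mm high (z = 150 to 192 mm above the worktop), on a thin steel post that stands on the rim of the turntable, 98 mm from its axis, half-way (45 degrees) between two collars, and goes round with it; the knob spins freely on its post. Origin: centre of the knob's underside. It stands above all containers on the turntable (highest 127 mm).
- coaster: round cork coaster, 90 mm across, 7 mm thick, on the worktop to the left of the carousel; fixed. Origin: centre of its underside. Exactly one out-of-date container stands on it.
- salt_fresh: the fresh salt shaker (glass, slightly waisted, grey rounded metal cap, 44 mm across, 90 mm tall) standing in a collar of the carousel. Origin: centre of its underside.
- picks_fresh: the fresh toothpick jar (straight clear jar of wooden picks under a wide black domed cap, 41 mm across, 84 mm tall) standing in a collar of the carousel. Origin: centre of its underside.
- spice_fresh: the fresh spice jar (straight glass jar with a wrap-round label and a flat black screw cap, 45 mm across, 105 mm tall) standing in a collar of the carousel. Origin: centre of its underside.
- salt_old: the out-of-date salt shaker (glass, slightly waisted, grey rounded metal cap, 44 mm across, 90 mm tall), same shape as its fresh twin; it stands on the coaster or in the low bamboo tray further left. Origin: centre of its underside.
- picks_old: the out-of-date toothpick jar (straight clear jar of wooden picks under a wide black domed cap, 41 mm across, 84 mm tall), same shape as its fresh twin; it stands on the coaster or in the low bamboo tray further left. Origin: centre of its underside.
- spice_old: the out-of-date spice jar (straight glass jar with a wrap-round label and a flat black screw cap, 45 mm across, 105 mm tall), same shape as its fresh twin; it stands on the coaster or in the low bamboo tray further left. Origin: centre of its underside.

How it is judged:
By the outcome, as a careful person would: the job done as asked, in the order asked, and still so for the second after the job is handed in, while the arm keeps its last pose, push and grip.
It also fails if it takes over 40 s, if anything falls off the work surface, if the arm or the gripper's body presses on something with over 40 N, if the wrist force passes 120 N, or if a joint passes its speed limit or range.

### The arm

A 6-joint arm with a two-finger parallel gripper is mounted at the origin on a cart in front of the work surface, level with it; the furniture and walls round the work are solid. World frame = base frame: x ahead of the robot, y to its left, z up, the work surface at z = 0. Lengths are in m, angles in rad, forces in N, time in s.
With the tool pointing down it reaches from about 0.3 to 0.875 m from the base axis. Payload 6.4 kg.
Tool frame: the origin (TCP) lies at the very end of the fingers, on their centre line; the grasp point (between the pads) lies 19 mm behind it; z points along the fingers, y is the line along which they close (so a half turn about z gives the same grasp; the last joint's range is limited). The gripper opens to 85 mm and grips with 20 to 120 N. Pads are 22 mm wide; open, the fingers measure 114 mm over their backs; the gripper's body (76 mm by 85 mm) begins 54 mm behind the grasp point. The pads swing forward as they close: fully open they stand 13 mm farther back than shut.
Start: joints at [1.033, 0.181, 1.607, -0, 1.354, -0.206], TCP at [0.187, 0.544, 0.203] pointing down, gripper open.
Joint ranges: [-2.99, 2.99], [-0.89, 2.07], [0.3, 2.58], [-1.14, 4.28], [0, 2.63], [-3.12, 3.12]. Speed limits (rad/s): [2.57, 2.57, 3.01, 3.14, 3.14, 3.14].

### API

Orientations are given as a unit quaternion [w, x, y, z].
In Python, from bench import ctrl gives the robot as it stands.
- The arm moves only by the tool jog_arm, never from a script. Its argument "series" is a list that holds one entry, the list of rows, each a list of 7 numbers: the shift along the tool's x, y, z in mm, then the turn, a rotation vector about the tool's x, y, z in rad, then the finger opening in mm, from 0 to 85.4. In form: [[[tx, ty, tz, rx, ry, rz, gripper], ...]]. A call has exactly 10 rows; each row shifts and turns the commanded pose from where the row before left it, along the tool's axes as they then stand; what a row does not reach is not made up. A row lasts 1/10 s, in which the tool goes at most 50 mm and 8.59 degrees, less where a joint would pass 70% of its speed; a pose out of reach is approached as far as the arm can. A call with a gripper value outside its range is refused whole. The fingers move at their own pace and stop on an object; the grip force is fixed at half the most. Time passes only in rows, so rows that do not move let the fingers close, or fill a call up. It gives the time, the measured TCP pose, the force, the opening and the grip force at its end, in the units of the state.
- ctrl.get_obs(): the state, without advancing time (a new reading comes with each control period).
- ctrl.camera(name): name is "side" or "top" or "wrist"; returns a dict with "frame" (384x512x3 uint8, blue, green, red), "z_map" (384x512 float32, m along the optical axis (not along the pixel's ray), 0 where there is no reading), "fx", "fy", "cx", "cy" (pixels), "xyz" and "rotation" of the camera in the world. Camera axes: x right, y down, z forward; pixel columns grow to the right and rows downward; lengths in m; the calibration is good to about 2 mm. A picture is of the moment at which its call begins.
- ctrl.hand_in(): hands the job in; it is judged then, once.
The state is a dict: "time_s": time; "q": joint angles; "dq": joint speeds; "joint_efforts": joint torques, N m; "eef_pos": TCP position; "eef_rot": TCP orientation; "wrist_force": force on the tool from outside, world axes, zero at the start; "torque": the same for the moment, N m; "opening": opening from 0.0 (shut) to 1.0 (fully open); "grasp_force": force on a finger pad.
Only numpy, scipy, OpenCV 4.12 (cv2) and the standard library are available. Lean on these libraries where they do the work, as an engineer would, in place of code of your own. Each camera call takes 0.05 s, during which the arm holds its last target. There are 200 camera calls.

## Working session

There is one attempt and no reset: what is moved stays moved. The work goes in short steps, Python scripts to look and compute and a tool call to move; the robot and the scene stay as the last step left them, time stands still between calls to the robot, and variables do not carry over. Pictures are saved under pics/ and viewed, at most 10 in all, crops included, and the job is handed in when it is done.

Besides the shell and the picture viewer there is one more tool, called after "Emit:" as a command line: name --argument value ..., lists and objects as JSON in quotes. jog_arm: Moves the arm, as the interface text tells. Its arguments: {"type":"object","properties":{"series":{"type":"array"}},"required":["series"]}

```bash
mkdir -p pics; cat > h.py <<'E'
import numpy as np,cv2
from bench import ctrl
def pts(c):
    z=c["z_map"];v,u=np.mgrid[:z.shape[0],:z.shape[1]]
    P=np.stack([(u-c["cx"])/c["fx"]*z,(v-c["cy"])/c["fy"]*z,z],-1)
    return P@rot(c).T+np.array(c["xyz"])
def rot(c):
    R=np.array(c["rotation"])
    if R.size==4:
        from scipy.spatial.transform import Rotation as Q
        return Q.from_quat(np.roll(R,-1)).as_matrix()
    return R.reshape(3,3)
def proj(c,p):
    q=(np.array(p)-c["xyz"])@rot(c); return q[0]/q[2]*c["fx"]+c["cx"],q[1]/q[2]*c["fy"]+c["cy"]
E
python3 - <<'E'
from h import *
np.set_printoptions(precision=3,suppress=True)
o=ctrl.get_obs();print(o)
for n in("side","top"):
    c=ctrl.camera(n);cv2.imwrite(f"pics/{n}0.png",c["frame"]);np.savez(f"{n}0.npz",**c)
    print(n,c["xyz"],c["rotation"],c["fx"],(c["z_map"]>0).mean())
E
```

```text
{'time_s': 0.0, 'q': array([ 1.033,  0.182,  1.608,  0.   ,  1.354, -0.206]), 'dq': array([-0.   , -0.002, -0.   , -0.001,  0.001, -0.002]), 'joint_efforts': array([ -0.001, -44.488, -35.134,  -0.001,   0.009,  -0.   ]), 'eef_pos': array([0.187, 0.543, 0.202]), 'eef_rot': array([-0.   ,  0.165,  0.986, -0.001]), 'wrist_force': array([-0.677, -0.851,  0.651]), 'torque': array([0.004, 0.003, 0.023]), 'grasp_force': 0.0, 'opening': 1.0015530898557325}
side [ 0.076 -1.     0.921] [-0.457  0.87  -0.158  0.097] 427.8189039083717 0.9956817626953125
top [0.334 0.083 1.311] [-0.063  0.707 -0.703  0.053] 461.11313336820183 0.99603271484375
```

View pics/top0.png

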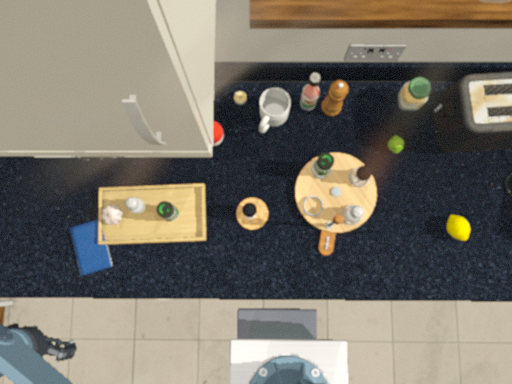

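View pics/side0.png

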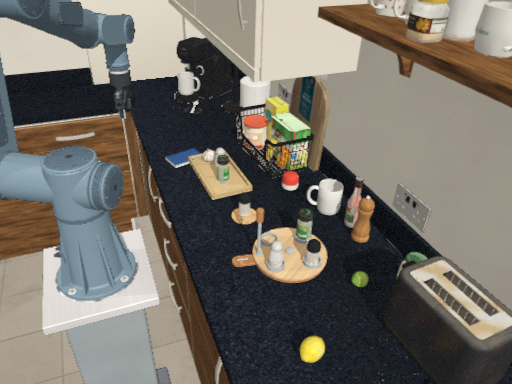

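```bash
python3 - <<'E'
import cv2,numpy as np
t=cv2.imread("pics/top0.png")[130:270,80:390];s=cv2.imread("pics/side0.png")[140:290,180:340]
a=cv2.resize(t,(775,350),interpolation=2);cv2.imwrite("pics/t1.png",a)
cv2.imwrite("pics/s1.png",cv2.resize(s,(640,600),interpolation=2))
E
```

```text
(no output)
```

View pics/t1.png

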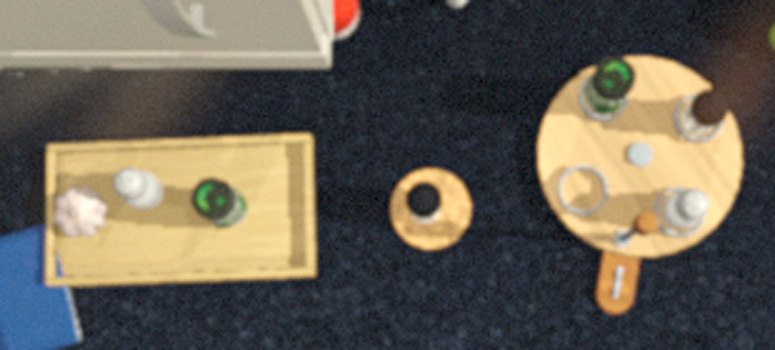

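View pics/s1.png

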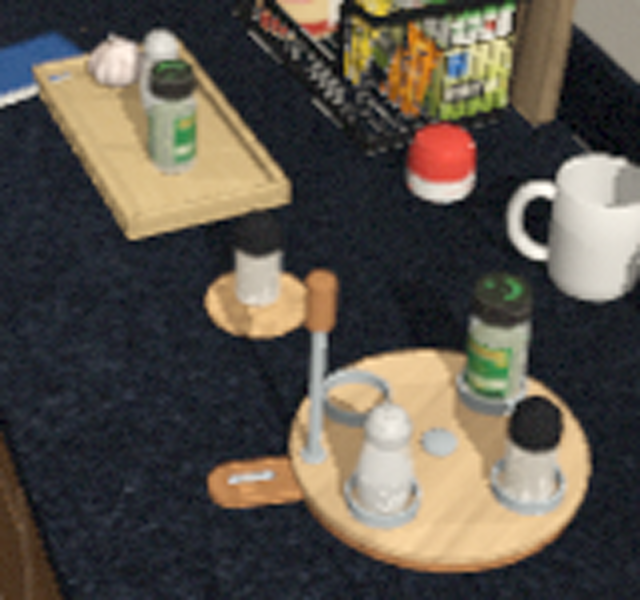

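The jar on the coaster is the toothpick jar (black dome, crop (424,198)). Its fresh twin stands right-rear on the carousel (crop (700,112)). The handle knob is at the front (crop (647,222)), and the tongue points down-left, at (617,283). Next I measure all of these.

```bash
cat >> h.py <<'E'
from scipy.optimize import least_squares
def circ(p,r=None,n=4):
    for _ in range(n):
        f=lambda q:np.hypot(p[:,0]-q[0],p[:,1]-q[1])-(q[2] if r is None else r)
        s=least_squares(f,[*np.median(p,0)[:2],r or .02],loss="soft_l1",f_scale=.002).x
    return s
def measure(c,verbose=1):
    P=pts(c);F=c["frame"];hsv=cv2.cvtColor(F,cv2.COLOR_BGR2HSV)
    near=(P[...,0]>.25)&(P[...,0]<.75)&(P[...,1]>-.3)&(P[...,1]<.2)
    z=P[...,2]
    d=near&(z>.015)&(z<.029)
    n,l,st,_=cv2.connectedComponentsWithStats(d.astype(np.uint8));k=1+st[1:,4].argmax()
    cs,_=cv2.findContours((l==k).astype(np.uint8),0,1);e=max(cs,key=cv2.contourArea)[:,0]
    ray(c,e,.022); E=ray(c,e,.022)
    C=least_squares(lambda q:np.hypot(E[:,0]-q[0],E[:,1]-q[1])-.115,E.mean(0)[:2],loss="soft_l1",f_scale=.002).x
    kn=near&(z>.145)&(z<.2)
    n2=kn&(hsv[...,1]>90)
    print("centre",C,"edge med",np.median(np.abs(np.hypot(*(E[:,:2]-C).T)-.115)))
    print("knob px",n2.sum(),P[n2].mean(0),"all",kn.sum(),np.median(P[kn],0),P[kn][:,2].max())
    return P,C,hsv,near
def ray(c,uv,z):
    d=np.c_[(uv[:,0]-c["cx"])/c["fx"],(uv[:,1]-c["cy"])/c["fy"],np.ones(len(uv))]@rot(c).T
    o=np.array(c["xyz"]);return o+d*((z-o[2])/d[:,2])[:,None]
E
python3 - <<'E'
from h import *
np.set_printoptions(precision=4,suppress=True)
for n in("top","side"):
    c=dict(np.load(n+"0.npz"));P,C,hsv,near=measure(c);z=P[...,2]
    R=np.hypot(P[...,0]-C[0],P[...,1]-C[1]);
    print(" hub",*proj(c,[*C,.022]))
    t=near&(R>.122)&(R<.19)&(hsv[...,1]>90)&(hsv[...,2]>90)&(z>.003)&(z<.016)
    t2=P[t];print(" tongue px",t.sum(),t2.mean(0),"ang",np.degrees(np.arctan2(*(t2.mean(0)[:2]-C)[::-1])))
    kn=near&(z>.145)&(z<.2);print(" knob bbox",np.ptp(np.argwhere(kn),0) if kn.any() else 0)
    cont=near&(R<.115)&(z>.05)&(z<.14)
    N,l,st,ce=cv2.connectedComponentsWithStats(cont.astype(np.uint8))
    for k in range(1,N):
        if st[k,4]>8:
            q=P[l==k];top=q[q[:,2]>q[:,2].max()-.02].mean(0)
            print(" cont",st[k,4],top,q[:,2].max(),"col",np.median(c["frame"][l==k],0),"ang",np.degrees(np.arctan2(*(top[:2]-C)[::-1])),np.hypot(*(top[:2]-C)))
    col=near&(R<.112)&(z>.029)&(z<.042)&(hsv[...,1]<70)
    a=np.degrees(np.arctan2(P[...,1]-C[1],P[...,0]-C[0]))
    print(" collar px",col.sum())
    e=col&(a>90)
    if e.sum()>10:
        m=circ(P[e][:,:2]);print(" empty-ish",e.sum(),m,np.degrees(np.arctan2(m[1]-C[1],m[0]-C[0])),np.hypot(*(m[:2]-C)))
E
```

```text
centre [ 0.5557 -0.1341] edge med 0.004007149961093075
knob px 84 [ 0.4621 -0.1111  0.1857] all 85 [ 0.4619 -0.111   0.1895] 0.19950509643759862
 hub 335.2018445341109 192.6733525305904
 tongue px 236 [ 0.4248 -0.1119  0.009 ] ang 170.3503625252675
 knob bbox [10 11]
 cont 336 [ 0.6232 -0.0923  0.1257] 0.1316311478831318 col [64.  98.5 74. ] ang 31.74696446917829 0.07943146033194139
 cont 229 [ 0.5989 -0.199   0.1012] 0.1116498751272581 col [57. 69. 91.] ang -56.34431155815753 0.07797907419779751
 cont 232 [ 0.492  -0.1752  0.107 ] 0.11680872346679316 col [182.5 195.  199.5] ang -147.1461191963074 0.07576578473755796
 cont 17 [ 0.4618 -0.11    0.1077] 0.11596374292062306 col [120. 128. 147.] ang 165.5696224046833 0.09695700630897086
 collar px 281
 empty-ish 80 [ 0.5172 -0.0691  0.0264] 120.58741323620563 0.07555818662838865
centre [ 0.5534 -0.1382] edge med 0.003979156139489987
knob px 104 [ 0.4594 -0.1184  0.1764] all 106 [ 0.4587 -0.1194  0.1782] 0.19407854520614098
 hub 288.3779029483176 252.14713275382562
 tongue px 145 [ 0.4073 -0.111   0.0087] ang 169.43005155321774
 knob bbox [15  7]
 cont 392 [ 0.6202 -0.0985  0.1233] 0.13047835662747764 col [ 69. 110.  73.] ang 30.748563002524687 0.07776026318935496
 cont 79 [ 0.4599 -0.1156  0.1284] 0.13897520285237164 col [166. 169. 172.] ang 166.38714769486091 0.09614354526000893
 cont 257 [ 0.5942 -0.2069  0.0994] 0.10816945802907563 col [50. 49. 53.] ang -59.2782953852182 0.07987382470094176
 cont 271 [ 0.4884 -0.182   0.1053] 0.11497042802780233 col [198. 207. 212.] ang -145.99860949276191 0.07832893981506235
 collar px 336
 empty-ish 71 [ 0.5145 -0.071   0.0278] 119.9872132062209 0.0776892415685773
```

Emit:
jog_arm --series '[[[0, 0, -25, 0, 0, 0, 85], [0, 0, -25, 0, 0, 0, 85], [-20, -22, 0, 0, 0, 0, 85], [-20, -22, 0, 0, 0, 0, 85], [-20, -22, 0, 0, 0, 0, 85], [-20, -22, 0, 0, 0, 0, 85], [-20, -22, 0, 0, 0, 0, 85], [-20, -22, 0, 0, 0, 0, 85], [-20, -22, 0, 0, 0, 0, 85], [-20, -22, 0, 0, 0, 0, 85]]]'

```text
time_s: 1.1
eef_pos: [0.2812, 0.3239, 0.2528]
eef_rot: [-0.0, 0.165, 0.986, -0.0]
wrist_force: [0.0, -0.1, 0.4]
opening: 1.001
grasp_force: 0.0
```

Emit:
jog_arm --series '[[[-20, -22, 0, 0, 0, 0, 85], [-20, -22, 0, 0, 0, 0, 85], [-20, -22, 0, 0, 0, 0, 85], [-20, -22, 0, 0, 0, 0, 85], [-20, -22, 0, 0, 0, 0, 85], [-20, -22, 0, 0, 0, 0, 85], [-20, -22, 0, 0, 0, 0, 85], [-20, -22, 0, 0, 0, 0, 85], [-20, -22, 0, 0, 0, 0, 85], [-20, -22, 0, 0, 0, 0, 85]]]'

```text
time_s: 2.1
eef_pos: [0.3987, 0.0508, 0.253]
eef_rot: [-0.0, 0.165, 0.986, 0.0]
wrist_force: [-0.0, -0.8, 0.3]
opening: 0.996
grasp_force: 0.0
```

Emit:
jog_arm --series '[[[-19, -22, 0, 0, 0, 0, 85], [-19, -22, 0, 0, 0, 0, 85], [-19, -22, 0, 0, 0, 0, 85], [-19, -22, 0, 0, 0, 0, 85], [-19, -22, 0, 0, 0, 0, 85], [-19, -22, 0, 0, 0, 0, 85], [0, 0, 0, 0, 0, 0, 85], [0, 0, 0, 0, 0, 0, 85], [0, 0, 0, 0, 0, 0, 85], [0, 0, 0, 0, 0, 0, 85]]]'

```text
time_s: 3.1
eef_pos: [0.4632, -0.109, 0.2532]
eef_rot: [-0.0, 0.165, 0.986, 0.0]
wrist_force: [-0.8, -0.2, -0.3]
opening: 1.0
grasp_force: 0.0
```

```bash
python3 - <<'E'
from h import *
np.set_printoptions(precision=4,suppress=True)
o=ctrl.get_obs();print(o["eef_pos"],o["eef_rot"])
c=ctrl.camera("wrist");cv2.imwrite("pics/w1.png",c["frame"]);np.savez("w1.npz",**c)
print(c["xyz"],rot(c)[:,2]);P=pts(c);z=P[...,2];print(proj(c,[.463,-.111,.192]))
hsv=cv2.cvtColor(c["frame"],cv2.COLOR_BGR2HSV)
k=(z>.145)&(z<.2)&(hsv[...,1]>90);q=P[k];print(k.sum(),q.mean(0),q.min(0),q.max(0))
E
```

```text
[ 0.4632 -0.109   0.2532] [-0.0001  0.1646  0.9864  0.0001]
[ 0.3872 -0.0828  0.4227] [ 0.3002 -0.1026 -0.9483]
(np.float64(254.73114305848077), np.float64(198.37286486642088))
581 [ 0.4622 -0.1113  0.1838] [ 0.4542 -0.1229  0.1521] [ 0.4753 -0.1017  0.1921]
```

View pics/w1.png

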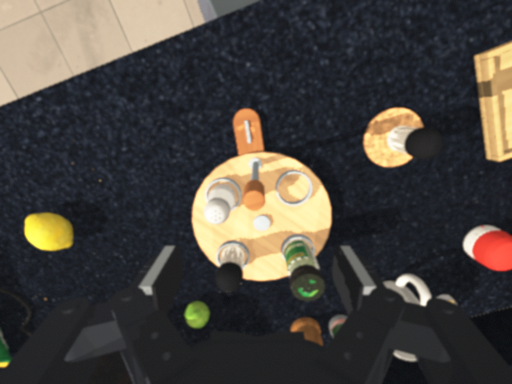

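The wrist view has the knob at (254,197) between the open fingers, with the tongue at (247,130) and the picks jar at (232,265). Next I go down and measure the axis and tongue from this view.

Emit:
jog_arm --series '[[[-2, -2.5, 14, 0, 0, 0, 85], [0, 0, 14, 0, 0, 0, 85], [0, 0, 14, 0, 0, 0, 85], [0, 0, 14, 0, 0, 0, 85], [0, 0, 14, 0, 0, 0, 85], [0, 0, 14, 0, 0, 0, 85], [0, 0, 14, 0, 0, 0, 85], [0, 0, 0, 0, 0, 0, 85], [0, 0, 0, 0, 0, 0, 85], [0, 0, 0, 0, 0, 0, 60]]]'

```text
time_s: 4.15
eef_pos: [0.465, -0.1132, 0.1558]
eef_rot: [0.001, 0.165, 0.986, -0.0]
wrist_force: [0.2, 0.4, -0.1]
opening: 0.856
grasp_force: 0.0
```

Emit:
jog_arm --series '[[[0, 0, 0, 0, 0, 0, 40], [0, 0, 0, 0, 0, 0, 25], [0, 0, 0, 0, 0, 0, 10], [0, 0, 0, 0, 0, 0, 0], [0, 0, 0, 0, 0, 0, 0], [0, 0, 0, 0, 0, 0, 0], [0, 0, 0, 0, 0, 0, 0], [0, 0, 0, 0, 0, 0, 0], [0, 0, 0, 0, 0, 0, 0], [0, 0, 0, 0, 0, 0, 0]]]'

```text
time_s: 5.15
eef_pos: [0.4648, -0.113, 0.1558]
eef_rot: [0.0, 0.165, 0.986, -0.0]
wrist_force: [-1.7, 1.1, 4.7]
opening: 0.217
grasp_force: 58.6
```

```bash
cat >> h.py <<'E'
def tongue(c,C):
    P=pts(c);z=P[...,2];hsv=cv2.cvtColor(c["frame"],cv2.COLOR_BGR2HSV)
    v,u=np.mgrid[:z.shape[0],:z.shape[1]]
    G=ray(c,np.c_[u.ravel(),v.ravel()],.01).reshape(P.shape)-[*C,0]
    R=np.hypot(G[...,0],G[...,1]);a=np.degrees(np.arctan2(G[...,1],G[...,0]))
    t=(R>.125)&(R<.175)&(abs(a)>150)&(np.abs(z-.01)<.01)&(cv2.inRange(hsv,(0,0,70),(255,255,255))>0)
    s=t&(hsv[...,1]<90)
    q=G[t];print("tongue",t.sum(),"ang",np.degrees(np.arctan2(q[:,1].mean(),q[:,0].mean())),"line px",s.sum())
    r=np.hypot(q[:,0],q[:,1]);k=r<.16;print(" axis dir from fit",np.degrees(np.arctan(np.polyfit(q[k,0],q[k,1],1)[0])), np.polyval(np.polyfit(q[k,0],q[k,1],1),0))
E
python3 - <<'E'
from h import *
np.set_printoptions(precision=4,suppress=True)
o=ctrl.get_obs();print(o["eef_pos"],o["wrist_force"],o["opening"],o["grasp_force"])
for n in("top0","side0","w1"):
    c=dict(np.load(n+".npz"));print(n);P,C,h,nr=measure(c)
    hub=nr&(np.hypot(P[...,0]-C[0],P[...,1]-C[1])<.025)&(h[...,1]<60)&(P[...,2]>.018)&(P[...,2]<.045);print("hub",hub.sum(),P[hub].mean(0))
    for cc in(C,[.5555,-.1350]):tongue(c,np.array(cc))
E
```

```text
[ 0.4648 -0.113   0.1558] [-1.7476  1.0821  4.6743] 0.21698151752276149 58.57933223247528
top0
centre [ 0.5557 -0.1341] edge med 0.004007149961093075
knob px 84 [ 0.4621 -0.1111  0.1857] all 85 [ 0.4619 -0.111   0.1895] 0.19950509643759862
hub 83 [ 0.5587 -0.1344  0.0276]
tongue 268 ang 170.22421766270358 line px 49
 axis dir from fit -2.4805245747639955 0.017124022994782755
tongue 268 ang 169.8828752946715 line px 49
 axis dir from fit -2.480524574763949 0.017995275341404347
side0
centre [ 0.5534 -0.1382] edge med 0.003979156139489987
knob px 104 [ 0.4594 -0.1184  0.1764] all 106 [ 0.4587 -0.1194  0.1782] 0.19407854520614098
hub 54 [ 0.5571 -0.1352  0.0269]
tongue 179 ang 169.5297527485085 line px 29
 axis dir from fit 8.559958799738874 0.046919903687327354
tongue 181 ang 170.95713635183677 line px 30
 axis dir from fit 3.4669449412820916 0.03093310741739629
w1
centre [ 0.5574 -0.1333] edge med 0.003452659978555879
knob px 581 [ 0.4622 -0.1113  0.1838] all 582 [ 0.4612 -0.1113  0.1896] 0.19207279194952923
hub 222 [ 0.5604 -0.135   0.0266]
tongue 839 ang 169.5834635892312 line px 106
 axis dir from fit 3.340331478424816 0.03377688376653445
tongue 817 ang 168.78826175486967 line px 103
 axis dir from fit 3.6380796062477705 0.03650349770922233
```

```bash
python3 - <<'E'
import numpy as np
C=np.array([.5605,-.135]);n=(.165,.986)
x=np.array([-.9455,.3254]);y=np.array([.3254,.9455])
d=[1,2,3]+[4]*29+[3,2,2,1.3,1,1]
a=167.0-np.cumsum([0]+d);print(a[-1],len(d))
p=C+.098*np.c_[np.cos(np.radians(a)),np.sin(np.radians(a))]
r=np.diff(p,axis=0)*1000;t=np.c_[r@x,r@y];cum=np.round(np.cumsum(t,0),1);t=np.diff(np.r_[[[0,0]],cum],axis=0)
print([[round(float(i),1),round(float(j),1)] for i,j in t])
E
```

```text
34.69999999999999 38
[[0.2, 1.7], [0.2, 3.4], [0.1, 5.1], [-0.2, 6.9], [-0.7, 6.8], [-1.2, 6.7], [-1.7, 6.7], [-2.1, 6.5], [-2.5, 6.3], [-3.0, 6.1], [-3.5, 6.0], [-3.8, 5.6], [-4.2, 5.4], [-4.6, 5.1], [-4.9, 4.8], [-5.2, 4.4], [-5.6, 4.0], [-5.8, 3.6], [-6.0, 3.2], [-6.3, 2.8], [-6.4, 2.3], [-6.6, 1.9], [-6.7, 1.4], [-6.7, 1.0], [-6.9, 0.5], [-6.8, 0.0], [-6.8, -0.5], [-6.8, -1.0], [-6.7, -1.4], [-6.6, -1.9], [-6.4, -2.3], [-6.2, -2.8], [-4.6, -2.4], [-2.9, -1.7], [-2.9, -1.8], [-1.9, -1.2], [-1.4, -1.0], [-1.4, -1.0]]
```

Emit:
jog_arm --series '[[[0.2, 1.7, 0, 0, 0, 0, 0], [0.2, 3.4, 0, 0, 0, 0, 0], [0.1, 5.1, 0, 0, 0, 0, 0], [-0.2, 6.9, 0, 0, 0, 0, 0], [-0.7, 6.8, 0, 0, 0, 0, 0], [-1.2, 6.7, 0, 0, 0, 0, 0], [-1.7, 6.7, 0, 0, 0, 0, 0], [-2.1, 6.5, 0, 0, 0, 0, 0], [-2.5, 6.3, 0, 0, 0, 0, 0], [-3.0, 6.1, 0, 0, 0, 0, 0]]]'

```text
time_s: 6.15
eef_pos: [0.4933, -0.0634, 0.1558]
eef_rot: [0.0, 0.165, 0.986, -0.0]
wrist_force: [-2.9, 0.6, 6.8]
opening: 0.221
grasp_force: 58.8
```

Forces are low, so I continue.

Emit:
jog_arm --series '[[[-3.5, 6.0, 0, 0, 0, 0, 0], [-3.8, 5.6, 0, 0, 0, 0, 0], [-4.2, 5.4, 0, 0, 0, 0, 0], [-4.6, 5.1, 0, 0, 0, 0, 0], [-4.9, 4.8, 0, 0, 0, 0, 0], [-5.2, 4.4, 0, 0, 0, 0, 0], [-5.6, 4.0, 0, 0, 0, 0, 0], [-5.8, 3.6, 0, 0, 0, 0, 0], [-6.0, 3.2, 0, 0, 0, 0, 0], [-6.3, 2.8, 0, 0, 0, 0, 0]]]'

```text
time_s: 7.15
eef_pos: [0.5553, -0.037, 0.1558]
eef_rot: [0.0, 0.165, 0.986, 0.0]
wrist_force: [-1.9, 1.2, 5.7]
opening: 0.217
grasp_force: 58.8
```

Emit:
jog_arm --series '[[[-6.4, 2.3, 0, 0, 0, 0, 0], [-6.6, 1.9, 0, 0, 0, 0, 0], [-6.7, 1.4, 0, 0, 0, 0, 0], [-6.7, 1.0, 0, 0, 0, 0, 0], [-6.9, 0.5, 0, 0, 0, 0, 0], [-6.8, 0, 0, 0, 0, 0, 0], [-6.8, -0.5, 0, 0, 0, 0, 0], [-6.8, -1.0, 0, 0, 0, 0, 0], [-6.7, -1.4, 0, 0, 0, 0, 0], [-6.6, -1.9, 0, 0, 0, 0, 0]]]'

```text
time_s: 8.15
eef_pos: [0.6195, -0.0567, 0.1558]
eef_rot: [0.0, 0.165, 0.986, 0.0]
wrist_force: [-2.5, 1.5, 5.7]
opening: 0.216
grasp_force: 58.8
```

Emit:
jog_arm --series '[[[-6.4, -2.3, 0, 0, 0, 0, 0], [-6.2, -2.8, 0, 0, 0, 0, 0], [-4.6, -2.4, 0, 0, 0, 0, 0], [-2.9, -1.7, 0, 0, 0, 0, 0], [-2.9, -1.8, 0, 0, 0, 0, 0], [-1.9, -1.2, 0, 0, 0, 0, 0], [-1.4, -1.0, 0, 0, 0, 0, 0], [-1.4, -1.0, 0, 0, 0, 0, 0], [0, 0, 0, 0, 0, 0, 0], [0, 0, 0, 0, 0, 0, 0]]]'

```text
time_s: 9.15
eef_pos: [0.6412, -0.0796, 0.1558]
eef_rot: [0.001, 0.165, 0.986, -0.0]
wrist_force: [0.4, -1.1, 5.0]
opening: 0.216
grasp_force: 58.7
```

```bash
python3 - <<'E'
from h import *
np.set_printoptions(precision=4,suppress=True)
o=ctrl.get_obs();print(o["eef_pos"],o["wrist_force"],o["grasp_force"])
C0=np.array([.5605,-.135])
im=[]
for n in("top","side","wrist"):
    c=ctrl.camera(n);np.savez(n+"2.npz",**c);P=pts(c);z=P[...,2];print(n)
    im.append(c["frame"]);tongue(c,C0)
    D=P[...,:2]-C0;R=np.hypot(D[...,0],D[...,1]);a=np.degrees(np.arctan2(D[...,1],D[...,0]))
    m=(R<.115)&(z>.06)&(z<.115)&(abs(a)>140)
    N,l,st,_=cv2.connectedComponentsWithStats(m.astype(np.uint8))
    for k in range(1,N):
        if st[k,4]>30:
            q=P[l==k];q=q[q[:,2]>q[:,2].max()-.02];t=circ(q[:,:2],.0205)[:2];t=q.mean(0)[:2]-C0;print(" picks",st[k,4],t,np.degrees(np.arctan2(t[1],t[0])),np.hypot(*t))
s=im[1][170:300,210:350];t=im[0][130:270,270:400]
cv2.imwrite("pics/f.png",np.hstack([cv2.resize(t,(390,420),interpolation=2),cv2.resize(s,(408,420),interpolation=2)])[:,:800])
E
```

```text
[ 0.6412 -0.0796  0.1558] [ 0.424  -1.1205  4.9705] 58.74195635318756
top
tongue 7 ang -157.69685228821817 line px 7
 axis dir from fit 32.416155081296175 0.027593643303180142
side
tongue 182 ang 171.39753559149528 line px 31
 axis dir from fit 7.7149124142281735 0.04026756213343655
 picks 210 [-0.0832  0.0083] 174.28916470712247 0.08356685649436578
wrist
tongue 24 ang 175.54919045979602 line px 0
 axis dir from fit 67.70402903169021 0.31637681468782153
 picks 3057 [-0.0729  0.0178] 166.2956408105445 0.0750725532633567
```

View pics/f.png

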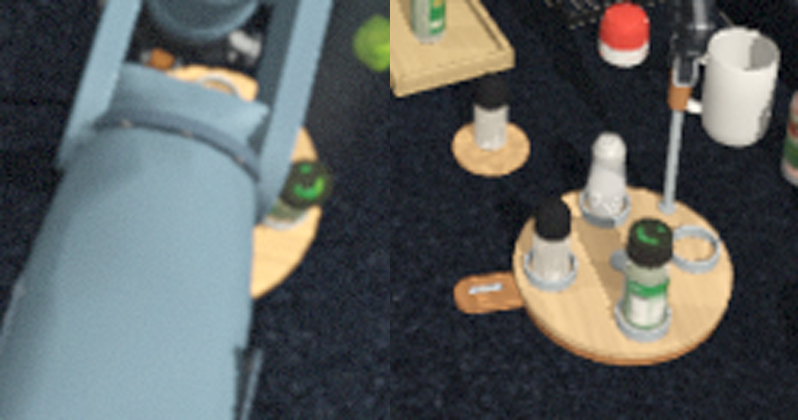

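The picks jar now stands upright in its collar next to the tongue (side crop (550,250), tongue (487,290)). I'll do one finer check, using the steel line and the collar and cap centres in each view with that camera's own hub.

```bash
python3 - <<'E'
from h import *
np.set_printoptions(precision=4,suppress=True)
ang=lambda d:np.degrees(np.arctan2(d[1],d[0]))
C0=np.array([.5605,-.135])
for n in("top0","w1","side0","side2","wrist2"):
    c=dict(np.load(n+".npz"));P=pts(c);z=P[...,2];h=cv2.cvtColor(c["frame"],cv2.COLOR_BGR2HSV)
    v,u=np.mgrid[:384,:512];uv=np.c_[u.ravel(),v.ravel()]
    sh=z.shape+(3,);g=ray(c,uv,.01).reshape(sh);D=P[...,:2]-C0;R=np.hypot(*np.moveaxis(D,-1,0));A=np.degrees(np.arctan2(D[...,1],D[...,0]))
    hub=(R<.02)&(h[...,1]<70)&(h[...,2]>100)&(z>.018)&(z<.045)
    H=P[hub].mean(0) if hub.sum()>15 else np.r_[C0,0]
    gr=np.hypot(g[...,0]-C0[0],g[...,1]-C0[1])
    ln=(gr>.125)&(gr<.178)&(abs(z-.01)<.012)&(h[...,1]<80)&(h[...,2]>140)&(np.abs(A)>155)
    L=g[ln].mean(0) if ln.any() else np.zeros(3)
    print(n,"hub",hub.sum(),H,"line",ln.sum(),L,ang((L-H)[:2]),"C0:",ang(L[:2]-C0))
    if n in("side2","wrist2"):
        lo,hi=(.04,.075); 
        for lo,hi in((.04,.08),(.085,.1),(.08,.112)):
            m=(R<.112)&(abs(A)>145)&(z>lo)&(z<hi);q=P[m]
            if m.sum()>30:
                f=least_squares(lambda s:np.hypot(q[:,0]-s[0],q[:,1]-s[1])-.0205,C0+.078*np.array([-.984,.178]),loss="soft_l1",f_scale=.002).x-C0
                print("  z",lo,hi,m.sum(),f+C0,ang(f),"own hub",ang(f+C0-H[:2]),np.hypot(*f))
E
```

```text
top0 hub 88 [ 0.5586 -0.135   0.0272] line 41 [ 0.4172 -0.1092  0.01  ] 169.65184258939877 C0: 169.79225379261467
w1 hub 243 [ 0.561  -0.1353  0.0262] line 97 [ 0.4169 -0.1082  0.01  ] 169.35152182370854 C0: 169.43861942384146
side0 hub 56 [ 0.5577 -0.1356  0.0269] line 24 [ 0.4143 -0.1056  0.01  ] 168.19268546932744 C0: 168.62566249815129
side2 hub 28 [ 0.5528 -0.1339  0.0273] line 24 [ 0.4143 -0.1056  0.01  ] 168.46459824612654 C0: 168.62566249815129
  z 0.04 0.08 121 [ 0.481  -0.1182] 168.10345179192217 own hub 167.73818156896016 0.081276421222469
  z 0.085 0.1 68 [ 0.4813 -0.1174] 167.4751325769708 own hub 167.0423623632717 0.08112520301266217
  z 0.08 0.112 146 [ 0.4822 -0.1165] 166.71136921577926 own hub 166.1930503633812 0.08048720196495271
wrist2 hub 496 [ 0.5611 -0.1341  0.0273] line 0 [0. 0. 0.] 166.5620496181888 C0: 166.45788121042054
  z 0.04 0.08 573 [ 0.4837 -0.1209] 169.6074768628364 own hub 170.3562830193453 0.07811367516189324
  z 0.085 0.1 1118 [ 0.4831 -0.1216] 170.16951197115762 own hub 170.91057466622917 0.07859198308495127
  z 0.08 0.112 2761 [ 0.4811 -0.125 ] 172.83287082389631 own hub 173.54521190254957 0.07998592202402999
```

The tongue line is at about 169.4° and the picks jar at about 169°, so they agree within roughly 1°. The grip is still firm at 59 N, so I hand in.

```bash
python3 -c "
from bench import ctrl
print(ctrl.hand_in())"
```

```text
the job is handed in; nothing more can be done
None
```

The fresh toothpick jar now stands at the front, in line with the tongue to within about 1° as measured, with the gripper still closed on the handle; the job is handed in, with no verdict shown.

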